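# Seat the antibody test comb in the sloped incubator

## Task

Take the orange test comb out of its grey stand and lower it into the sloped incubator, so that each of its six white teeth enters its own well of the blue well strip and the comb sits fully home, flush on the strip; then let go. Feel for the wells gently and never force the comb, and leave the bottle, the steel dish and the red cap where they are.

Things in the scene. Friction and masses are not known exactly. Their poses are not given: they have to be found in the camera images.
- comb_mid (a point): Centre (half-way up) of the rigid test comb, 80 to 170 g, upright in the stand at the start. x = thickness, y = length, z = up. Orange bar 130 (y) x 20 (x) x 10 mm, its underside 15.5 mm below this point. Under it six white teeth in a row along y, pitch 22, each 9 (y) x 5 (x) x 24 long, tips 39.5 below this point. Same either way round (half turn about z).
- comb_handle (a point): Centre of the comb's handle, same axes: an orange plate 40 (y) x 12 (x) x 45 mm high standing on the middle of the bar; 17 mm above comb_mid, 32.5 mm above the bar's underside. The place to grip, across its 12 mm thickness.
- stand: Grey comb stand, fixed, foot 70 x 160 mm; origin at the centre of its underside, y along the comb, z up. The comb's bar rests on two rails with tops 45 mm up, teeth in the 8 mm gap between them; end posts 50 mm high at y = +-71 mm. The comb lifts straight up, free after 30 mm.
- deck: Sloped deck of the white incubator, fixed, 150 (x) x 220 (y) mm. z = its normal, 30 degrees from vertical; x = up the slope; y = level, along the row of wells. Origin 95 mm above the table, in the plane of the blue strip's top face (deck around it 3 mm lower), at the middle of the channel that holds the strip. Comb home: bar underside at z = 0, its z along deck z.
- incubator: Base of the incubator, origin at table level below the deck's. Its blue strip, 32 x 156 mm, has six wells on the deck's y axis, pitch 22, each 12 (y) x 8 (x), 32 deep. The strip was left anywhere up to 10 mm either way along y from the channel's middle; it is stiff, stays there and is NOT reported (deck and base do not show it): find the wells by touch.
- reagent: Amber bottle, loose bystander, 48 mm diameter, 95 high; origin at the centre of its underside.
- dish: Steel dish, loose bystander, 110 mm diameter, 35 high; origin at the centre of its underside.
- cap: Red jar cap, loose bystander, 64 mm diameter, 18 high; origin at the centre of its underside.
Things that resemble listed ones, but are neither listed nor needed, are in the scene too. There is more than one size of the part that bears comb_mid; the job needs the largest.

How it is judged (in metres and radians):
On the way:
1. the comb has been lifted clear of its stand (z of comb_mid in the frame of stand above 0.095 m), for 0.1 s.
At the end, for the whole second after the job is handed in: Every tooth in its own well: bar underside within 3 mm of the strip's top face, comb within 5 mm of the row's centre line and 13 mm of the channel's middle along the row (the strip is up to 10 mm off), z and y axes within 0.1 rad of the deck's; released (z of comb_mid in the frame of deck between 0.0125 and 0.0185 m and x of comb_mid in the frame of deck between -0.005 and 0.005 m and y of comb_mid in the frame of deck between -0.013 and 0.013 m and angle between the z axis of comb_mid and the z axis of deck, either way round below 0.1 rad and angle between the y axis of comb_mid and the y axis of deck, either way round below 0.1 rad); the robot touches nothing.
It fails at once if the comb is forced: more than 60 N between the comb and the incubator (contact force between comb and deck above 60 N).
It fails at once if the bottle is moved more than 20 mm (distance of reagent from where it was at the start of the episode above 0.02 m).
It fails at once if the dish is moved more than 20 mm (distance of dish from where it was at the start of the episode above 0.02 m).
It fails at once if the cap is moved more than 20 mm (distance of cap from where it was at the start of the episode above 0.02 m).
It also fails if it takes over 72 s, if anything falls off the work surface, if the arm or the gripper's body presses on something with over 40 N, if the wrist force passes 120 N, or if a joint passes its speed limit or range.

## Robot

A 6-joint arm with a two-finger parallel gripper is mounted at the origin on the work surface. World frame = base frame: x ahead of the robot, y to its left, z up, the work surface at z = 0. Lengths are in m, angles in degrees, forces in N, time in s.
With the tool pointing down it reaches from about 0.3 to 0.75 m from the base axis. Payload 8.5 kg.
Tool frame: the origin (TCP) lies at the very end of the fingers, on their centre line; the grasp point (between the pads) lies env.pinch_z behind it (env.pinch_z is the distance from the TCP to the grasp point, in m); z points along the fingers, y is the line along which they close (so a half turn about z gives the same grasp; the last joint's range is limited). The gripper opens to 85 mm and grips with 20 to 120 N. Pads are 22 mm wide; open, the fingers measure 114 mm over their backs; the gripper's body (76 mm by 85 mm) begins 54 mm behind the grasp point. The pads swing forward as they close: fully open they stand 13 mm farther back than shut.
Start: joints at [-87.049, 21.807, 74.336, -0, 83.858, -12.336], TCP at [0.145, -0.531, 0.231] pointing down, gripper open.
Joint ranges: [-178.18, 178.18], [-50.72, 133.34], [12.68, 142.11], [-81.47, 261.47], [9.98, 163.14], [-165.26, 165.26]. Speed limits (degrees/s): [136.94, 136.94, 180, 180, 180, 180].

## Interface

Orientations are given as a 3x3 rotation matrix whose columns are the frame's x, y, z axes.
In Python, from rig import telemetry, get_image, env gives the robot as it stands. The module is installed in compiled form; this text tells all that it offers.
- The arm moves only by the tool apply_moves, never from a script. Its argument "series" is a list of rows, each a list of 7 numbers: the shift along the tool's x, y, z in mm, then the turn, a rotation vector about the tool's x, y, z in degrees, then the opening, from 0 (shut) to 1 (fully open). A call has 1 to 12 rows; each row shifts and turns the commanded pose from where the row before left it, along the tool's axes as they then stand; what a row does not reach is not made up. A row lasts 1/8 s, in which the tool goes at most 62.5 mm and 10.7 degrees, less where a joint would pass 70% of its speed; a pose out of reach is approached as far as the arm can. A call with a gripper value outside its range is refused whole. The fingers move at their own pace and stop on an object; "grip_force" is the grip in N (left out, the last holds). Time passes only in rows, so rows that do not move let the fingers close. It gives the time, the measured TCP pose, the force, the opening and the grip force at its end, in the units of the state.
- telemetry.observe(): the state, without advancing time (a new reading comes with each control period).
- get_image(name): name is "side" or "top"; returns a dict with "frame" (384x512x3 uint8, red, green, blue), "z_map" (384x512 float32, m along the optical axis (not along the pixel's ray), 0 where there is no reading), "vertical_fov" (degrees; the focal length in pixels is half the picture's height over the tangent of half this angle, whatever the lens; pixels are square), "cx", "cy" (the principal point, pixels), "eye" and "attitude" of the camera in the world. Camera axes: x right, y up, looking along -z (the intrinsics and any distortion apply to the point x, -y, -z); pixel columns grow to the right and rows downward; lengths in m; the calibration is good to about 2 mm. A picture is of the moment at which its call begins.
- env.close_job(): hands the job in; it is judged then, once.
The state is a dict: "time_s": time; "q": joint angles; "qvel": joint speeds; "joint_efforts": joint torques, N m; "position": TCP position; "tool_rot": TCP orientation; "ft_force": force on the tool from outside, world axes, zero at the start; "wrist_torque": the same for the moment, N m; "grip_width": finger opening in m; "gripper_force": force on a finger pad.
Only numpy, scipy, OpenCV 4.12 (cv2) and the standard library are available. Lean on these libraries where they do the work, as an engineer would, in place of code of your own. Each camera call takes 0.05 s, during which the arm holds its last target. There are 200 camera calls.

## Working session

There is one attempt and no reset: what is moved stays moved. The work goes in short steps, Python scripts to look and compute and a tool call to move; the robot and the scene stay as the last step left them, time stands still between calls to the robot, and variables do not carry over. Pictures are saved under pics/ and viewed, at most 10 in all, crops included, and the job is handed in when it is done.

Besides the shell and the picture viewer there is one more tool, called after "Emit:" as name(argument=value, ...), one argument or row to a line, values as JSON. apply_moves: Moves the arm, as the interface text tells. Its arguments: {"type":"object","properties":{"series":{"type":"array"},"grip_force":{"type":"number"}},"required":["series"]}

```bash
mkdir -p pics
python3 - <<'E'
from rig import telemetry, get_image, env
import cv2,numpy as np
for n in("side","top"):
    d=get_image(n); cv2.imwrite(f"pics/{n}0.png",d["frame"][:,:,::-1]); np.savez(f"{n}0.npz",**d)
    print(n,{k:(v if not hasattr(v,'shape') or v.size<20 else v.shape) for k,v in d.items()})
print(env.pinch_z,telemetry.observe())
E
```

```text
side {'frame': (384, 512, 3), 'z_map': (384, 512), 'vertical_fov': 57.19516980307237, 'cx': 255.989146284323, 'cy': 188.0793528564983, 'eye': array([0.20620266, 0.52367016, 0.62765785]), 'attitude': array([[-0.76888017,  0.42204586, -0.48031299],
       [-0.63925057, -0.52325343,  0.56352867],
       [-0.01349048,  0.74032637,  0.67211224]])}
top {'frame': (384, 512, 3), 'z_map': (384, 512), 'vertical_fov': 52.65126089504971, 'cx': 252.76436077856687, 'cy': 194.26300522066046, 'eye': array([0.38590721, 0.05659991, 0.87977971]), 'attitude': array([[ 0.086604  ,  0.96870293, -0.23262498],
       [-0.99623254,  0.08526964, -0.01580558],
       [ 0.00452494,  0.2331174 ,  0.97243807]])}
0.0187 {'time_s': 0.1, 'q': array([-8.70498759e+01,  2.18381857e+01,  7.43806365e+01, -1.39126708e-03,
        8.38568587e+01, -1.23366642e+01]), 'qvel': array([ 0.1005324 , -0.08206118, -0.16416193,  0.00965153,  0.03834597,
        0.02786368]), 'joint_efforts': array([ 2.90193013e-03, -4.49219906e+01, -2.31657743e+01, -1.75260070e-04,
        3.72440438e-03, -8.59069530e-06]), 'position': array([ 0.1449773 , -0.53027325,  0.23076229]), 'tool_rot': array([[ 9.64617561e-01,  2.63653091e-01, -9.20920089e-05],
       [ 2.63652980e-01, -9.64616696e-01,  1.31788703e-03],
       [ 2.58631500e-04, -1.29553731e-03, -9.99999127e-01]]), 'ft_force': array([0.65296611, 0.05721089, 0.1938525 ]), 'wrist_torque': array([0.0125167 , 0.00269867, 0.03325495]), 'gripper_force': 0.0, 'grip_width': 0.08568974296529204}
```

View pics/side0.png

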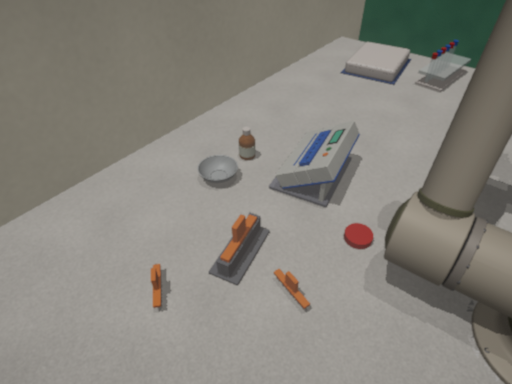

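View pics/top0.png

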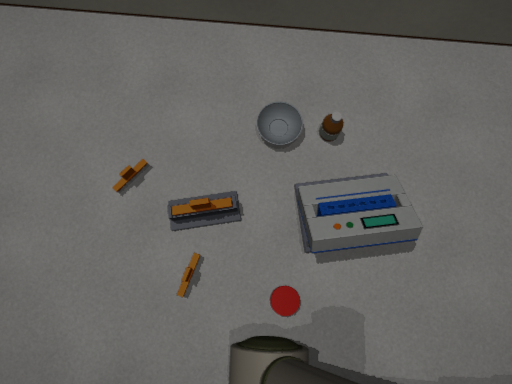

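Candidates for the comb: top (202,206), in the grey stand and the largest, and lookalikes at (130,175) and (189,275), which are small and lying free. The side view shows them at (240,235), (156,285) and (292,288). I choose the one in the stand. The incubator strip is at top (357,205) and side (315,148), bottle at (332,125), dish at (280,125) and cap at (285,300).

```bash
cat > h.py <<'E'
import numpy as np,cv2
def load(n): return dict(np.load(n+".npz"))
def cloud(d):
    f=d["frame"].shape[0]/2/np.tan(np.radians(d["vertical_fov"]/2))
    r,c=np.mgrid[:384,:512]; z=d["z_map"]
    P=np.stack([(c-d["cx"])/f*z,-(r-d["cy"])/f*z,-z],-1)@d["attitude"].T+d["eye"]
    P[z==0]=np.nan; return P
def proj(d,p):
    f=d["frame"].shape[0]/2/np.tan(np.radians(d["vertical_fov"]/2))
    q=(np.asarray(p)-d["eye"])@d["attitude"]; return np.stack([d["cx"]-f*q[...,0]/q[...,2],d["cy"]+f*q[...,1]/q[...,2]],-1)
E
python3 - <<'E'
from h import *
for n in("top0","side0"):
    d=load(n);P=cloud(d);hsv=cv2.cvtColor(d["frame"],cv2.COLOR_RGB2HSV).astype(int)
    H,S,V=hsv[...,0],hsv[...,1],hsv[...,2]
    print(n,"table z at:",[P[r,c].round(4) for r,c in ((330,60),(60,150),(100,200),(250,440),(300,200),(20,20))])
    org=(H>4)&(H<20)&(S>160)&(V>60)
    blue=(H>105)&(H<125)&(S>150)
    red=((H<4)|(H>175))&(S>150)
    for nm,m in(("org",org),("blue",blue),("red",red)):
        k,l,st,ce=cv2.connectedComponentsWithStats(m.astype(np.uint8))
        for i in range(1,k):
            if st[i,4]<40: continue
            q=P[l==i];q=q[~np.isnan(q[:,0])]
            if len(q)<10: continue
            u=np.linalg.svd(q[:,:2]-q[:,:2].mean(0),full_matrices=False)[2][0]; t=(q[:,:2]-q[:,:2].mean(0))@u
            print(nm,ce[i].round(0),st[i,4],"mean",q.mean(0).round(4),"ax",u.round(3),"len",np.ptp(t).round(3),"z",np.percentile(q[:,2],[1,50,99]).round(3))
    for nm,b in (("top0",(160,150,440,260)),("side0",(200,110,370,290))):
        if nm==n:
            x0,y0,x1,y1=b; s=800//(x1-x0); s=min(s,600//(y1-y0))
            cv2.imwrite(f"pics/{n}crop.png",cv2.resize(d["frame"][y0:y1,x0:x1,::-1],None,fx=s,fy=s,interpolation=cv2.INTER_CUBIC))
E
```

```text
top0 table z at: [array([0.2617, 0.4569, 0.0005]), array([0.921 , 0.3602, 0.0029]), array([0.8232, 0.2215, 0.0012]), array([ 0.5043, -0.3608,  0.0016]), array([ 3.493e-01,  1.653e-01, -3.000e-04]), array([ 1.0084e+00,  7.1550e-01, -3.0000e-04])]
org [328. 122.] 79 mean [ 0.7611 -0.0844  0.0699] ax [-0.957 -0.291] len 0.03 z [0.062 0.07  0.078]
org [129. 174.] 262 mean [0.6111 0.3539 0.0335] ax [-0.788  0.616] len 0.092 z [0.024 0.027 0.062]
org [201. 205.] 531 mean [0.5467 0.1774 0.0658] ax [ 0.244 -0.97 ] len 0.129 z [0.052 0.057 0.103]
org [188. 274.] 287 mean [0.4015 0.1925 0.0333] ax [-0.963  0.269] len 0.094 z [0.022 0.027 0.062]
blue [356. 205.] 982 mean [ 0.5699 -0.1445  0.096 ] ax [ 0.214 -0.977] len 0.156 z [0.084 0.096 0.105]
red [285. 300.] 699 mean [ 0.3651 -0.0178  0.019 ] ax [-0.353 -0.936] len 0.062 z [0.015 0.019 0.022]
side0 table z at: [array([ 0.6879,  0.5257, -0.0008]), array([ 1.5609, -0.3554,  0.0032]), array([ 1.5673, -0.6157, -0.3042]), array([0.2087, 0.0693, 0.1711]), array([ 0.5314,  0.3184, -0.0009]), array([1.5616, 0.0878, 0.2769])]
org [238. 222.] 41 mean [0.5475 0.181  0.0983] ax [ 0.264 -0.964] len 0.033 z [0.097 0.098 0.1  ]
org [250. 221.] 64 mean [0.5587 0.1336 0.0534] ax [-0.341  0.94 ] len 0.031 z [0.051 0.053 0.056]
org [230. 250.] 146 mean [0.5375 0.2203 0.0536] ax [-0.233  0.972] len 0.049 z [0.052 0.054 0.056]
org [155. 272.] 89 mean [0.623  0.3458 0.0409] ax [-0.786  0.618] len 0.06 z [0.022 0.05  0.059]
org [280. 276.] 48 mean [0.4334 0.187  0.024 ] ax [-0.92   0.392] len 0.03 z [0.022 0.024 0.026]
org [157. 297.] 104 mean [0.588  0.3745 0.0239] ax [-0.787  0.617] len 0.038 z [0.022 0.024 0.026]
org [301. 299.] 76 mean [0.3727 0.204  0.0241] ax [-0.948  0.318] len 0.031 z [0.022 0.024 0.026]
red [359. 234.] 435 mean [ 0.3652 -0.0152  0.0168] ax [-0.479  0.878] len 0.062 z [0.014 0.017 0.019]
```

View pics/top0crop.png

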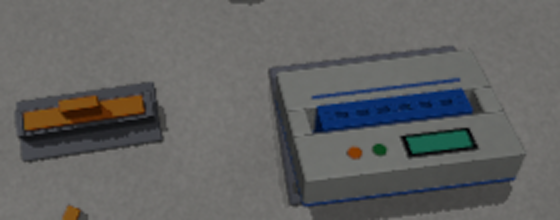

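View pics/side0crop.png

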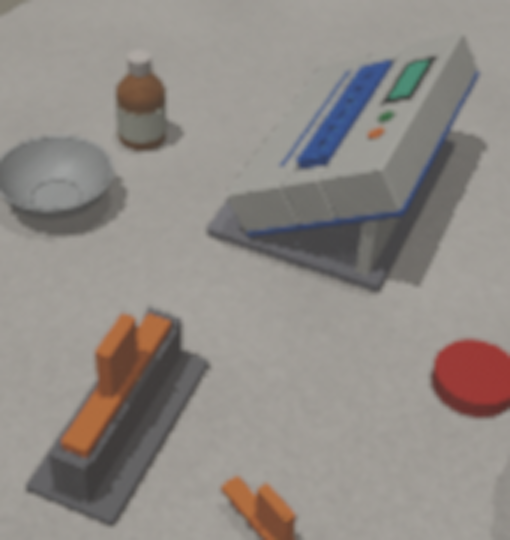

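Both crops confirm the choice: the large orange comb sits between the posts of the grey stand, with its handle at top crop (80,105). The wells show as six dark spots on the blue strip at about (342..447, 115..102) in the top crop. The deck's high side is the display side, towards the robot. Next I refine the poses.

Run:
```python
from h import *
def rect(q):
    r=cv2.minAreaRect((q[:,:2]*1000).astype(np.float32)); return np.round(r[0],1),np.round(r[1],1),round(r[2],2)
for n in("top0","side0"):
    d=load(n);P=cloud(d);hsv=cv2.cvtColor(d["frame"],cv2.COLOR_RGB2HSV).astype(int)
    H,S,V=hsv[...,0],hsv[...,1],hsv[...,2]
    org=(H>2)&(H<22)&(S>130)
    near=np.hypot(P[...,0]-.547,P[...,1]-.177)<.1
    for nm,lo,hi in(("handle",.094,.106),("bar",.049,.062)):
        q=P[org&near&(P[...,2]>lo)&(P[...,2]<hi)]
        print(n,nm,len(q),rect(q),"z",np.median(q[:,2]).round(4))
    b=(H>100)&(H<130)&(S>130)&(np.hypot(P[...,0]-.57,P[...,1]+.145)<.1)
    l,st=cv2.connectedComponentsWithStats(b.astype(np.uint8))[1:3]; i=1+np.argmax(st[1:,4]); m=l==i
    q=P[m]; 
    for _ in range(3):
        c=q.mean(0);nn=np.linalg.svd(q-c,full_matrices=False)[2][2]; nn*=np.sign(nn[2]); e=(q-c)@nn; q=q[abs(e)<.003]
    print(n,"strip n",nn.round(3),"tilt",np.degrees(np.arccos(nn[2])).round(2),"c",c.round(4),len(q))
    y=np.cross([0,0,1],nn);y/=np.linalg.norm(y);x=np.cross(y,nn)
    print(" y",y.round(3),"yaw",np.degrees(np.arctan2(y[1],y[0])).round(2),"x",x.round(3))
    k=np.stack([(q-c)@x,(q-c)@y],1); r=rect(k); print(" rect in deck",r, "centre world",(c+x*r[0][0]/1000+y*r[0][1]/1000).round(4))
    # deck (white) plane around
    w=(S<60)&(V>60)&(np.linalg.norm(P-c,axis=-1)<.12)&(abs((P-c)@nn+.003)<.008)
    qq=P[w];cc=qq.mean(0);n2=np.linalg.svd(qq-cc,full_matrices=False)[2][2];n2*=np.sign(n2[2]);print(" deck n",n2.round(3),np.degrees(np.arccos(n2[2])).round(2),"off",((cc-c)@nn).round(4),w.sum())
    kk=np.stack([(qq-c)@x,(qq-c)@y],1);print(" deck rect",rect(kk))
    print(" dist at bystanders?")
    # straight rectified strip view
    s=3.0
    g=np.stack(np.meshgrid(np.arange(-100,100,1/s),np.arange(-40,40,1/s)),-1)/1000 # (y, x)
    W=c+g[...,:1]*y+g[...,1:]*x; uv=proj(d,W).astype(np.float32)
    im=cv2.remap(d["frame"],uv[...,0],uv[...,1],cv2.INTER_CUBIC); cv2.imwrite(f"pics/{n}rect.png",im[:,:,::-1])
    np.save(n+"rect.npy",im); np.savez(n+"deck.npz",c=c,x=x,y=y,n=nn)
a=[cv2.imread(f"pics/{n}rect.png") for n in("top0","side0")]
cv2.imwrite("pics/rect.png",np.vstack(a))
```

```text
top0 handle 124 (array([547., 179.]), array([12.3, 39.9]), 15.16) z 0.1011
top0 bar 428 (array([547.1, 178.9]), array([ 20.7, 129.1]), 13.68) z 0.0563
top0 strip n [0.477 0.104 0.873] tilt 29.23 c [ 0.5704 -0.1461  0.0967] 844
 y [-0.213  0.977  0.   ] yaw 102.29 x [ 0.853  0.186 -0.488]
 rect in deck (array([1.5, 0.1]), array([ 34.5, 155.8]), 0.5) centre world [ 0.5717 -0.1458  0.0959]
 deck n [0.482 0.102 0.87 ] 29.51 off -0.0029 4142
 deck rect (array([ 0.9, -0.8]), array([219.8, 151.7]), 89.75)
 dist at bystanders?
side0 handle 84 (array([547.8, 180. ]), array([10.3, 40. ]), 15.16) z 0.098
side0 bar 370 (array([548.4, 179.3]), array([ 19.1, 133.1]), 13.58) z 0.0535
side0 strip n [0.49  0.103 0.866] tilt 30.04 c [ 0.5697 -0.1377  0.0954] 239
 y [-0.207  0.978  0.   ] yaw 101.93 x [ 0.847  0.179 -0.501]
 rect in deck (array([ 0.6, -4.5]), array([ 28.8, 149.5]), 0.86) centre world [ 0.5712 -0.142   0.0951]
 deck n [0.481 0.11  0.87 ] 29.58 off -0.0034 1624
 deck rect (array([ 4. , -5.6]), array([151.8, 218.6]), 0.36)
 dist at bystanders?
```

View pics/rect.png

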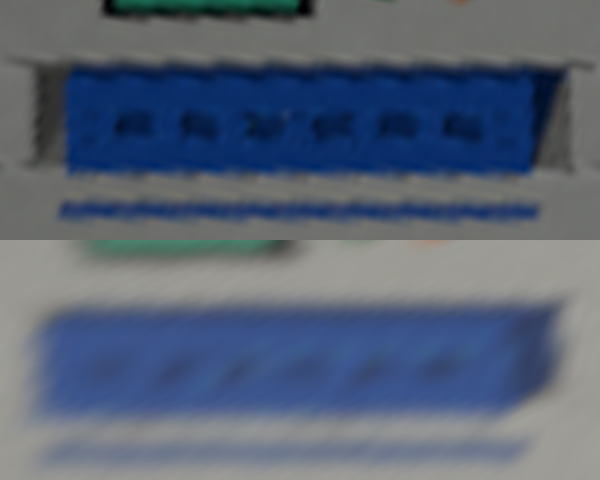

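Emit:
apply_moves(
  series=[
    [41,-41,0,0,0,0,1],
    [41,-41,0,0,0,0,1],
    [41,-41,0,0,0,0,1],
    [41,-41,0,0,0,0,1],
    [41,-41,0,0,0,0,1],
    [41,-41,0,0,0,0,1],
    [41,-41,0,0,0,0,1],
    [41,-41,0,0,0,0,1],
    [41,-41,0,0,0,0,1],
    [41,-41,0,0,0,0,1],
    [41,-41,0,0,0,0,1],
    [41,-41,0,0,0,0,1],
  ],
  grip_force=40,
)

```text
time_s: 1.6
position: [0.4905, 0.0757, 0.2311]
tool_rot: [[0.965, 0.264, -0.0], [0.264, -0.965, -0.0], [-0.0, 0.0, -1.0]]
ft_force: [0.0, -1.1, 0.3]
grip_width: 0.0856
gripper_force: 0.0
```

Emit:
apply_moves(
  series=[
    [41,-43,0,0,0,0,1],
    [41,-43,0,0,0,0,1],
    [0,0,0,0,0,-10,1],
    [0,0,0,0,0,-10,1],
    [0,0,0,0,0,-10,1],
    [0,0,0,0,0,-10,1],
    [0,0,0,0,0,-10,1],
    [0,0,0,0,0,-10,1],
    [0,0,0,0,0,-10,1],
    [0,0,0,0,0,-10,1],
    [0,0,0,0,0,-8.4,1],
    [0,0,0,0,0,0,1],
  ],
)

```text
time_s: 3.1
position: [0.5462, 0.1783, 0.231]
tool_rot: [[-0.235, 0.972, -0.001], [0.972, 0.235, -0.0], [0.0, -0.001, -1.0]]
ft_force: [-0.7, 0.5, -0.3]
grip_width: 0.0849
gripper_force: 0.0
```

Emit:
apply_moves(
  series=[
    [0,1,40,0,0,0,1],
    [0,0,40,0,0,0,1],
    [0,0,40,0,0,0,1],
    [0,0,25,0,0,0,1],
    [0,0,15,0,0,0,1],
    [0,0,9,0,0,0,1],
    [0,0,0,0,0,0,1],
  ],
)

```text
time_s: 3.98
position: [0.5474, 0.1786, 0.0624]
tool_rot: [[-0.236, 0.972, 0.0], [0.972, 0.236, 0.0], [0.0, 0.0, -1.0]]
ft_force: [0.5, -0.4, -0.3]
grip_width: 0.0856
gripper_force: 0.0
```

Emit:
apply_moves(
  series=[
    [0,0,0,0,0,0,0],
    [0,0,0,0,0,0,0],
    [0,0,0,0,0,0,0],
    [0,0,0,0,0,0,0],
    [0,0,0,0,0,0,0],
    [0,0,0,0,0,0,0],
    [0,0,0,0,0,0,0],
    [0,0,0,0,0,0,0],
  ],
  grip_force=40,
)

```text
time_s: 4.97
position: [0.5474, 0.1786, 0.0623]
tool_rot: [[-0.237, 0.972, 0.0], [0.972, 0.237, 0.0], [-0.0, 0.0, -1.0]]
ft_force: [1.8, 0.1, -0.1]
grip_width: 0.0112
gripper_force: 43.3
```

Emit:
apply_moves(
  series=[
    [0,0,-5,0,0,0,0],
    [0,0,-20,0,0,0,0],
    [0,0,-30,0,0,0,0],
    [0,0,-40,0,0,0,0],
    [0,0,-40,0,0,0,0],
    [0,0,-30,0,0,0,0],
    [0,0,0,0,0,0,0],
  ],
)

```text
time_s: 5.85
position: [0.5476, 0.1787, 0.2294]
tool_rot: [[-0.237, 0.972, 0.004], [0.972, 0.237, 0.0], [-0.0, 0.004, -1.0]]
ft_force: [0.8, -0.6, -1.1]
grip_width: 0.0117
gripper_force: 43.3
```

Emit:
apply_moves(
  series=[
    [-20,0,0,0,0,1.5,0],
    [-40,-0.5,0,0,0,0,0],
    [-40,-0.5,0,0,0,0,0],
    [-40,-0.5,0,0,0,0,0],
    [-40,-0.5,0,0,0,0,0],
    [-40,-0.5,0,0,0,0,0],
    [-40,-0.5,0,0,0,0,0],
    [-40,-0.5,0,0,0,0,0],
    [-22,-0.5,0,0,0,0,0],
    [0,0,0,0,0,0,0],
  ],
)

```text
time_s: 7.1
position: [0.6115, -0.1382, 0.2261]
tool_rot: [[-0.209, 0.978, -0.002], [0.978, 0.209, 0.001], [0.001, -0.002, -1.0]]
ft_force: [-0.1, 0.4, -0.6]
grip_width: 0.0113
gripper_force: 43.3
```

Emit:
apply_moves(
  series=[
    [0,0,0,5,0,0,0],
    [0,0,0,5,0,0,0],
    [0,0,0,5,0,0,0],
    [0,0,0,5,0,0,0],
    [0,0,0,5,0,0,0],
    [0,0,0,5,0,0,0],
    [0,0,0,0,0,0,0],
    [0,0,0,0,0,0,0],
  ],
)

```text
time_s: 8.1
position: [0.6118, -0.1363, 0.2275]
tool_rot: [[-0.212, 0.847, -0.487], [0.977, 0.184, -0.106], [-0.0, -0.498, -0.867]]
ft_force: [1.4, -0.3, -1.2]
grip_width: 0.0119
gripper_force: 43.2
```

```bash
cat > st.py <<'E'
from rig import telemetry, get_image
from h import *
def deck():
    a=np.radians(12.2); n=np.array([.5*np.cos(a),.5*np.sin(a),np.cos(np.pi/6)])
    y=np.array([-np.sin(a),np.cos(a),0]); x=np.cross(y,n)  # x: up slope is -x_down
    return np.array([.5715,-.1457,.0957]),x,y,n
O,x,y,n=deck()
def state():
    s=telemetry.observe(); p=(np.array(s["position"])-O)*1000; R=np.array(s["tool_rot"])
    f=np.array(s["ft_force"])
    print("t",s["time_s"],"deck xd,y,n of TCP mm",np.array([p@x,p@y,p@n]).round(2),"F xd,y,n",np.array([f@x,f@y,f@n]).round(2),"M",np.round(s["wrist_torque"],2),"w",round(s["grip_width"],4))
    e=R.T@np.stack([y,x,-n],1); print("rot err (tool, deg)",np.degrees(cv2.Rodrigues(e)[0].ravel()).round(2))
if __name__=="__main__": print(x.round(3)); state()
E
python3 st.py
python3 - <<'E'
from rig import get_image
import cv2,numpy as np
for n in("side","top"):
    d=get_image(n); np.savez(f"{n}1.npz",**d)
    b=(200,60,400,210) if n=="side" else (260,130,460,280)
    x0,y0,x1,y1=b
    cv2.imwrite(f"pics/{n}1.png",cv2.resize(d["frame"][y0:y1,x0:x1,::-1],None,fx=3,fy=3,interpolation=cv2.INTER_CUBIC))
a=[cv2.imread(f"pics/{n}1.png") for n in("side","top")]
cv2.imwrite("pics/v1.png",cv2.resize(np.hstack(a),(800,300)))
E
```

```text
[ 0.846  0.183 -0.5  ]
t 8.1 deck xd,y,n of TCP mm [-30.08   0.67 134.84] F xd,y,n [ 1.74 -0.55 -0.34] M [ 0.07 -0.35 -0.06] w 0.0119
rot err (tool, deg) [0.1  0.02 0.02]
```

View pics/v1.png

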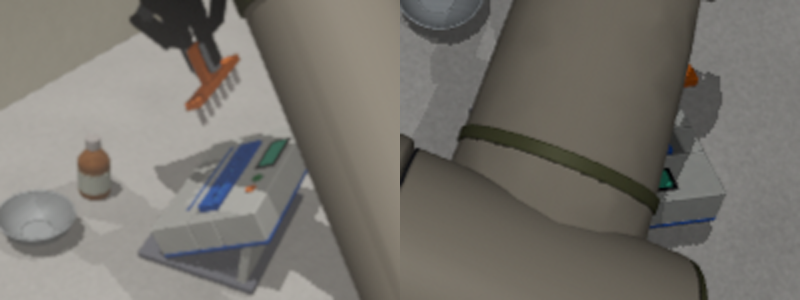

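The side view shows the comb held straight, parallel to the strip and above it; the arm hides the top view. Next I move over the estimated well row with the tips just above the strip.

Emit:
apply_moves(
  series=[
    [0,15,0,0,0,0,0],
    [-2,15,0,0,0,0,0],
    [0,0,30,0,0,0,0],
    [0,0,30,0,0,0,0],
    [0,0,20,0,0,0,0],
    [0,0,6,0,0,0,0],
    [0,0,0,0,0,0,0],
    [0,0,0,0,0,0,0],
  ],
)

```text
time_s: 9.2
position: [0.5962, -0.1425, 0.1387]
tool_rot: [[-0.211, 0.847, -0.487], [0.977, 0.183, -0.106], [-0.001, -0.498, -0.867]]
ft_force: [1.0, 0.6, -0.4]
grip_width: 0.0116
gripper_force: 43.2
```

```bash
python3 st.py
python3 - <<'E'
from rig import get_image
import cv2,numpy as np
d=get_image("side"); np.savez("side2.npz",**d)
x0,y0,x1,y1=250,90,390,195
cv2.imwrite("pics/side2.png",cv2.resize(d["frame"][y0:y1,x0:x1,::-1],None,fx=5.7,fy=5.7,interpolation=cv2.INTER_CUBIC))
E
```

```text
[ 0.846  0.183 -0.5  ]
t 9.2 deck xd,y,n of TCP mm [-1.000e-02 -2.060e+00  4.968e+01] F xd,y,n [1.15 0.32 0.25] M [ 0.08 -0.32 -0.02] w 0.0116
rot err (tool, deg) [ 0.1   0.04 -0.03]
```

View pics/side2.png

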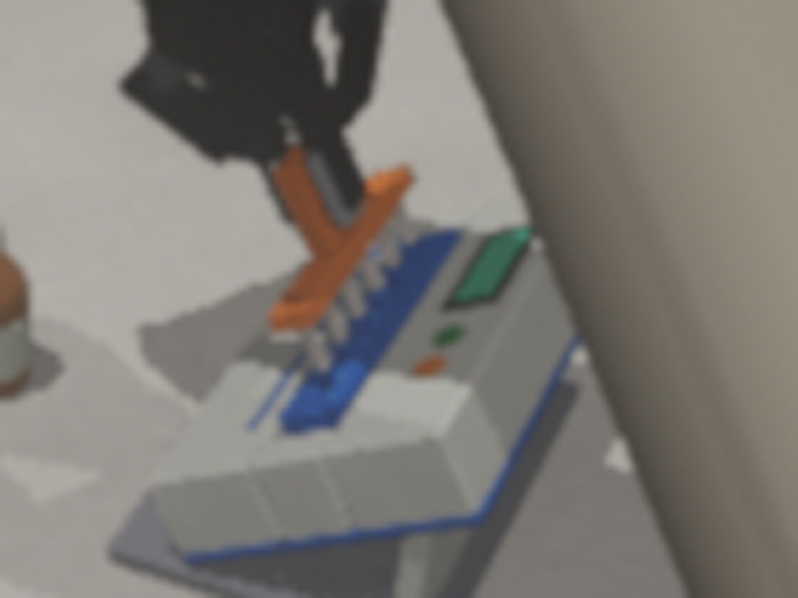

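The teeth hover just above the strip; the nearest tip is at crop (318,365), over a dark well spot at about (320,385). I descend gently by feel.

Emit:
apply_moves(
  series=[
    [0.8,0,2,0,0,0,0],
    [0,0,2,0,0,0,0],
    [0,0,1,0,0,0,0],
    [0,0,1,0,0,0,0],
    [0,0,1,0,0,0,0],
    [0,0,1,0,0,0,0],
    [0,0,1,0,0,0,0],
    [0,0,0,0,0,0,0],
  ],
)

```text
time_s: 10.25
position: [0.592, -0.1424, 0.1319]
tool_rot: [[-0.212, 0.848, -0.485], [0.977, 0.183, -0.107], [-0.002, -0.497, -0.868]]
ft_force: [5.2, 2.6, 8.9]
grip_width: 0.0114
gripper_force: 45.1
```

```bash
python3 st.py
```

```text
[ 0.846  0.183 -0.5  ]
t 10.25 deck xd,y,n of TCP mm [-0.12 -1.14 41.72] F xd,y,n [ 0.42  1.47 10.55] M [ 0.3  -0.08 -0.12] w 0.0114
rot err (tool, deg) [ 0.22  0.1  -0.04]
```

Contact on the flat top at n = 41.7 mm, close to the 41.3 mm predicted, with about 10 N. The images hint that the wells lie slightly downslope, so I slide that way with a light preload.

Emit:
apply_moves(
  series=[
    [0,0.5,0,0,0,0,0],
    [0,0.5,0,0,0,0,0],
    [0,0,0,0,0,0,0],
  ],
)

```text
time_s: 10.62
position: [0.5923, -0.1424, 0.1317]
tool_rot: [[-0.211, 0.848, -0.487], [0.977, 0.182, -0.107], [-0.002, -0.498, -0.867]]
ft_force: [2.4, 2.2, 11.9]
grip_width: 0.0111
gripper_force: 45.0
```

```bash
python3 st.py
```

```text
[ 0.846  0.183 -0.5  ]
t 10.625 deck xd,y,n of TCP mm [ 0.17 -1.15 41.7 ] F xd,y,n [-3.53  1.64 11.64] M [ 0.17  0.7  -0.16] w 0.0111
rot err (tool, deg) [ 0.1   0.08 -0.07]
```

Emit:
apply_moves(
  series=[
    [0,0.5,0,0,0,0,0],
    [0,0.5,0,0,0,0,0],
    [0,0,0,0,0,0,0],
  ],
)

```text
time_s: 11.0
position: [0.5927, -0.1423, 0.1314]
tool_rot: [[-0.211, 0.847, -0.488], [0.978, 0.182, -0.107], [-0.002, -0.5, -0.866]]
ft_force: [0.4, 1.2, 12.7]
grip_width: 0.0115
gripper_force: 44.9
```

```bash
python3 st.py
```

```text
[ 0.846  0.183 -0.5  ]
t 11.0 deck xd,y,n of TCP mm [ 0.69 -1.16 41.57] F xd,y,n [-5.82  1.08 11.3 ] M [ 0.05  1.2  -0.14] w 0.0115
rot err (tool, deg) [ 0.02  0.07 -0.08]
```

Emit:
apply_moves(
  series=[
    [0,0,-2.5,0,0,0,0],
    [0,0,0,0,0,0,0],
    [0,0,1.5,0,0,0,0],
    [0,0,1,0,0,0,0],
    [0,0,0,0,0,0,0],
  ],
)

```text
time_s: 11.62
position: [0.5927, -0.1422, 0.1288]
tool_rot: [[-0.211, 0.846, -0.489], [0.977, 0.183, -0.105], [0.0, -0.5, -0.866]]
ft_force: [-0.1, -0.1, -0.6]
grip_width: 0.0116
gripper_force: 43.2
```

```bash
python3 st.py
```

```text
[ 0.846  0.183 -0.5  ]
t 11.625 deck xd,y,n of TCP mm [ 1.99 -1.07 39.39] F xd,y,n [ 0.17 -0.03 -0.6 ] M [ 0.1  -0.35  0.  ] w 0.0116
rot err (tool, deg) [-0.02 -0.02 -0.  ]
```

Emit:
apply_moves(
  series=[
    [0,0,-2.5,0,0,0,0],
    [1.5,0,0,0,0,0,0],
    [0,0,1.5,0,0,0,0],
    [0,0,1,0,0,0,0],
    [0,0,0,0,0,0,0],
  ],
)

```text
time_s: 12.25
position: [0.5924, -0.1408, 0.1289]
tool_rot: [[-0.211, 0.846, -0.489], [0.977, 0.183, -0.105], [0.0, -0.5, -0.866]]
ft_force: [0.5, 0.7, -1.3]
grip_width: 0.0117
gripper_force: 43.2
```

```bash
python3 st.py
```

```text
[ 0.846  0.183 -0.5  ]
t 12.25 deck xd,y,n of TCP mm [ 1.93  0.4  39.49] F xd,y,n [ 1.22  0.57 -0.8 ] M [ 0.13 -0.31  0.1 ] w 0.0117
rot err (tool, deg) [-0.01 -0.02 -0.01]
```

Emit:
apply_moves(
  series=[
    [0,0,-2.5,0,0,0,0],
    [-3,0,0,0,0,0,0],
    [0,0,1.5,0,0,0,0],
    [0,0,1,0,0,0,0],
    [0,0,0,0,0,0,0],
  ],
)

```text
time_s: 12.88
position: [0.594, -0.144, 0.1307]
tool_rot: [[-0.211, 0.849, -0.485], [0.977, 0.182, -0.107], [-0.002, -0.497, -0.868]]
ft_force: [4.3, 0.8, 8.2]
grip_width: 0.0118
gripper_force: 44.9
```

```bash
python3 st.py
```

```text
[ 0.846  0.183 -0.5  ]
t 12.875 deck xd,y,n of TCP mm [ 1.9  -3.06 41.52] F xd,y,n [-0.34 -0.14  9.31] M [ 0.06 -0.25  0.04] w 0.0118
rot err (tool, deg) [ 0.21  0.12 -0.07]
```

The teeth entered freely at (2.0,-1.1) and (1.9,0.4), and were blocked at y = -3.1. I take the middle and go down.

Emit:
apply_moves(
  series=[
    [0,0,-2.5,0,0,0,0],
    [2.7,0.3,0,0,0,0,0],
    [0,0,1.5,0,0,0,0],
    [0,0,1.5,0,0,0,0],
    [0,0,1.5,0,0,0,0],
    [0,0,1.5,0,0,0,0],
    [0,0,1.5,0,0,0,0],
    [0,0,0,0,0,0,0],
  ],
)

```text
time_s: 13.88
position: [0.5902, -0.1416, 0.1245]
tool_rot: [[-0.211, 0.846, -0.489], [0.977, 0.183, -0.105], [0.0, -0.5, -0.866]]
ft_force: [-0.2, -0.5, -1.4]
grip_width: 0.0112
gripper_force: 43.2
```

```bash
python3 st.py
```

```text
[ 0.846  0.183 -0.5  ]
t 13.875 deck xd,y,n of TCP mm [ 2.22  0.1  34.52] F xd,y,n [ 0.44 -0.45 -1.39] M [ 0.1  -0.37  0.  ] w 0.0112
rot err (tool, deg) [-0.01 -0.01 -0.01]
```

Emit:
apply_moves(
  series=[
    [-0.4,0,1,0,0,0,0],
    [0,0,1,0,0,0,0],
    [0,0,1,0,0,0,0],
    [0,0,1,0,0,0,0],
    [0,0,1,0,0,0,0],
    [0,0,0,0,0,0,0],
  ],
)

```text
time_s: 14.62
position: [0.5879, -0.1424, 0.1202]
tool_rot: [[-0.211, 0.846, -0.489], [0.977, 0.183, -0.105], [0.0, -0.5, -0.866]]
ft_force: [0.3, -0.4, -0.9]
grip_width: 0.0116
gripper_force: 43.2
```

```bash
python3 st.py
```

```text
[ 0.846  0.183 -0.5  ]
t 14.625 deck xd,y,n of TCP mm [ 2.24 -0.28 29.58] F xd,y,n [ 0.67 -0.47 -0.7 ] M [ 0.1  -0.26  0.01] w 0.0116
rot err (tool, deg) [-0.01 -0.01 -0.01]
```

Emit:
apply_moves(
  series=[
    [0,0,1.5,0,0,0,0],
    [0,0,1.5,0,0,0,0],
    [0,0,1.5,0,0,0,0],
    [0,0,1.5,0,0,0,0],
    [0,0,1.5,0,0,0,0],
    [0,0,1.5,0,0,0,0],
    [0,0,1,0,0,0,0],
    [0,0,0,0,0,0,0],
  ],
)

```text
time_s: 15.62
position: [0.583, -0.1435, 0.1115]
tool_rot: [[-0.211, 0.846, -0.489], [0.977, 0.183, -0.105], [0.0, -0.5, -0.866]]
ft_force: [0.6, 0.4, -0.3]
grip_width: 0.0114
gripper_force: 43.2
```

```bash
python3 st.py
```

```text
[ 0.846  0.183 -0.5  ]
t 15.625 deck xd,y,n of TCP mm [ 2.25 -0.29 19.57] F xd,y,n [0.69 0.24 0.08] M [ 0.07 -0.29 -0.04] w 0.0114
rot err (tool, deg) [-0.01 -0.01 -0.01]
```

Emit:
apply_moves(
  series=[
    [0,0,1,0,0,0,0],
    [0,0,0.8,0,0,0,0],
    [0,0,0.7,0,0,0,0],
    [0,0,0,0,0,0,0],
    [0,0,0,0,0,0,0],
  ],
)

```text
time_s: 16.25
position: [0.5822, -0.1437, 0.11]
tool_rot: [[-0.211, 0.847, -0.488], [0.977, 0.183, -0.106], [-0.001, -0.499, -0.867]]
ft_force: [2.7, 1.6, 5.3]
grip_width: 0.0116
gripper_force: 44.2
```

```bash
python3 st.py
```

```text
[ 0.846  0.183 -0.5  ]
t 16.25 deck xd,y,n of TCP mm [ 2.27 -0.3  17.85] F xd,y,n [-0.11  1.    6.05] M [ 0.18 -0.16 -0.13] w 0.0116
rot err (tool, deg) [ 0.07  0.03 -0.02]
```

Home: contact at n = 17.85 mm, exactly 24 mm below the first touch, with 6 N. I release and withdraw along the normal.

Emit:
apply_moves(
  series=[
    [0,0,-0.3,0,0,0,0],
    [0,0,0,0,0,0,0.3],
    [0,0,0,0,0,0,0.5],
    [0,0,0,0,0,0,0.5],
    [0,0,0,0,0,0,0.5],
    [0,0,0,0,0,0,0.5],
  ],
)

```text
time_s: 17.0
position: [0.582, -0.1437, 0.1096]
tool_rot: [[-0.211, 0.846, -0.489], [0.977, 0.183, -0.105], [0.0, -0.5, -0.866]]
ft_force: [-0.5, -1.0, -0.4]
grip_width: 0.0428
gripper_force: 0.0
```

Emit:
apply_moves(
  series=[
    [0,0,-5,0,0,0,0.5],
    [0,0,-15,0,0,0,0.5],
    [0,0,-30,0,0,0,0.5],
    [0,0,-40,0,0,0,0.5],
    [0,0,-30,0,0,0,0.5],
    [0,0,0,0,0,0,0.5],
    [0,0,0,0,0,0,0.5],
  ],
)

```text
time_s: 17.88
position: [0.6402, -0.1311, 0.2125]
tool_rot: [[-0.211, 0.846, -0.49], [0.977, 0.183, -0.105], [0.001, -0.501, -0.865]]
ft_force: [-0.2, 0.3, -0.7]
grip_width: 0.0425
gripper_force: 0.0
```

```bash
python3 st.py
python3 - <<'E'
from st import *
d=get_image("side");P=cloud(d);hsv=cv2.cvtColor(d["frame"],cv2.COLOR_RGB2HSV).astype(int)
m=(hsv[...,0]>2)&(hsv[...,0]<22)&(hsv[...,1]>130)&(np.linalg.norm(P-O,axis=-1)<.1)
q=(P[m]-O)*1000; k=np.stack([q@x,q@y,q@n],1)
print("n percentiles",np.percentile(k[:,2],[2,10,30,50,70,90,98]).round(1))
b=k[(k[:,2]>6)&(k[:,2]<14)]; print("bar",cv2.minAreaRect(b[:,:2].astype(np.float32)),np.median(b[:,2]))
x0,y0,x1,y1=250,90,390,195
cv2.imwrite("pics/side3.png",cv2.resize(d["frame"][y0:y1,x0:x1,::-1],None,fx=5.7,fy=5.7,interpolation=cv2.INTER_CUBIC))
E
```

```text
[ 0.846  0.183 -0.5  ]
t 17.875 deck xd,y,n of TCP mm [  2.41  -0.2  136.29] F xd,y,n [ 0.19  0.36 -0.68] M [ 0.07 -0.16  0.02] w 0.0425
rot err (tool, deg) [-0.09 -0.05  0.01]
n percentiles [ 2.5  6.   9.7 12.4 30.8 48.1 55.1]
bar ((2.5272445678710938, 3.941375732421875), (18.823177337646484, 126.46601867675781), 0.5024373531341553) 9.767104230817678
```

View pics/side3.png

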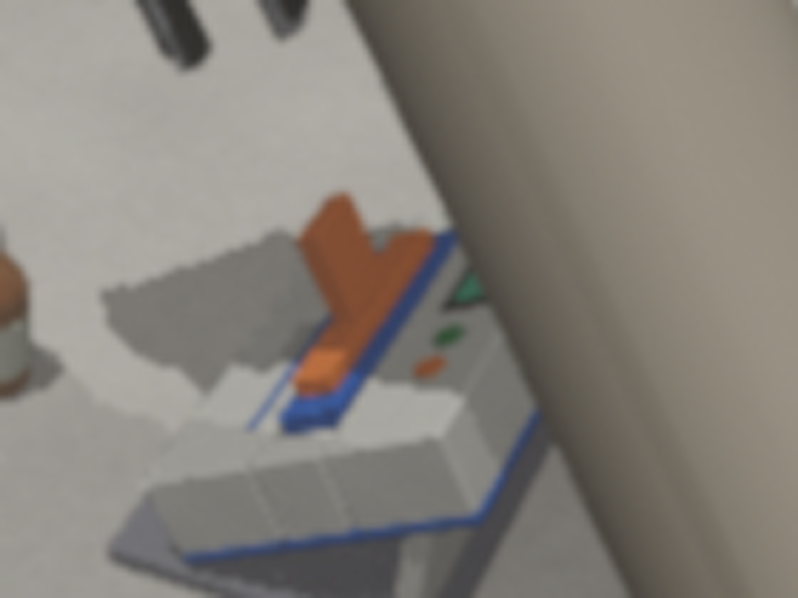

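The comb sits flush on the strip (bar top 9.8 mm above it, as it should be), its near end at crop (320,370), and the gripper is clear. I hand it in.

```bash
python3 -c "
from rig import env
print(env.close_job())"
```

```text
the job is handed in; nothing more can be done
None
```

The comb is home: all six teeth are in the wells, it sits flush on the strip and is released, and the job is handed in at about 18 s; sensed wrist force was about 13 N at most, and no verdict came back.

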